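# Put the plaster knife and spatula away in the instrument case

## Robot

A 6-joint arm with a two-finger parallel gripper is mounted at the origin on the work surface. World frame = base frame: x ahead of the robot, y to its left, z up, the work surface at z = 0. Lengths are in m, angles in degrees, forces in N, time in s.
With the tool pointing down it reaches from about 0.325 to 0.775 m from the base axis. Payload 5.5 kg.
Tool frame: the origin (TCP) lies at the centre of the arm's flange, where the gripper is bolted on; the fingertips stand 182 mm ahead of it and the grasp point (between the pads) lies 163 mm ahead of it; z points along the fingers, y is the line along which they close (so a half turn about z gives the same grasp; the last joint's range is limited). The gripper opens to 88 mm and grips with 3 to 60 N. Pads are 20 mm wide; open, the fingers measure 115 mm over their backs; the gripper's body (75 mm by 178 mm) begins 61 mm behind the grasp point.
Start: joints at [-74.582, 5.22, 70.514, -0, 104.267, -3.249], TCP at [0.192, -0.568, 0.405] pointing down, gripper open.
Joint ranges: [-164.24, 164.24], [-49.07, 125.15], [9.68, 141.18], [-86.29, 266.29], [3.28, 154.24], [-151.56, 151.56]. Speed limits (degrees/s): [147.25, 147.25, 172.46, 180, 180, 180].

## Interface

Orientations are given as [roll, pitch, yaw] about the fixed x, y, z axes, in that order (R = Rz(yaw) Ry(pitch) Rx(roll)).
In Python, from station import r gives the robot as it stands. The module is installed in compiled form; this text tells all that it offers. Calls block until the motion is done:
- r.reach(position, orientation): joint-space move of the TCP to a pose.
- r.servo_line(position, rotation=None, speed=0.15): straight line of the TCP; rotation=None keeps the orientation; speed is the mean speed in m/s.
- r.move_joints(angles): joint-space move.
- r.let_go() and r.grab(squeeze=None): open the fingers fully, or close them until they stop; squeeze is the grip in N (None keeps the last).
- r.wait(seconds).
- r.inverse_kinematics(position, orientation): joint angles nearest the present ones, or None.
- r.sense(): the state.
- r.snapshot(name): name is "scene" or "top" or "wrist"; returns a dict with "frame" (480x640x3 uint8, red, green, blue), "fx", "fy", "cx", "cy" (pixels), "R" (3x3) and "t" (3): a world point X has camera coordinates R X + t. Camera axes: x right, y down, z forward; pixel columns grow to the right and rows downward; lengths in m; the calibration is good to about 2 mm. The wrist camera is an equidistant fisheye: a pixel r from the principal point sees the ray r / f radians off the axis. A picture is of the moment at which its call begins. There is no depth.
A pose or a line that the arm cannot do raises r.IKError and nothing moves.
- r.hand_in(): hands the job in; it is judged then, once.
The state is a dict: "clock": time; "joints": joint angles; "joint_vel": joint speeds; "joint_torque": joint torques, N m; "tcp_pos": TCP position; "orientation": TCP orientation; "contact_force": force on the tool from outside, world axes, zero at the start; "torque": the same for the moment, N m; "opening": finger opening in m; "gripper_force": force on a finger pad.
Only numpy, scipy, OpenCV 4.12 (cv2) and the standard library are available. Lean on these libraries where they do the work, as an engineer would, in place of code of your own. Each camera call takes 0.05 s, during which the arm holds its last target. There are 200 camera calls.

## Task

Clear the dental bench: lay the plaster knife and the plaster spatula flat in the two free places of the instrument case, one in each, handles towards the case's front like the file that is already in it; set them down, do not drop them. Then swing the clear lid fully shut without slamming it. Leave the file, the dropper bottle, the plaster cast and the clear tub where they are.

Things in the scene. Friction and masses are not known exactly. Their poses are not given: they have to be found in the camera images.
- case: Grey instrument case, fixed to the bench, 244 long (its x) x 228 wide (its y) x 50 mm high, walls and floor 4 mm thick. Origin under its centre at bench height; +x points to the lid's hinge (far side), -x to its front (robot side), z up. It holds three instruments side by side along x, 65 mm apart, on two notched black rests; between the rests it is open down to its floor.
- front_rest (a point): Middle of the front rest, an 8 mm thick black bar across the case 60 mm before its centre, at the level of the notch seats, 16 mm above the bench. Its three notches, 28 mm wide and 10 mm deep with square edges, take the handles.
- rear_rest (a point): Middle of the rear rest, a like bar 60 mm behind the case's centre; its notches (28 mm wide, 10 mm deep, seats 21.5 mm above the bench) face those of the front rest and take the blades, so an instrument lies level only with its handle to the front.
- notch_left (a point): Where the centre of an instrument lies in the left notch pair (y = +65 mm in the case, x = -12 mm, 23 mm above the bench). The file lies here from the start. Axes as the case's.
- notch_middle (a point): Where the centre of an instrument should lie in the middle notch pair (y = 0 in the case, x = -12 mm, 23 mm above the bench), free at the start. Axes as the case's.
- notch_right (a point): The same for the right notch pair (y = -65 mm in the case), free at the start; the side wall's inner face is 45 mm to the right of it.
- knife_center (a point): Plaster knife, 180 mm long, 75 g, flat on the bench at the left or right of the case: flat-sided wooden handle 108 x 18 wide x 14 mm thick, then a pointed steel blade 17 mm wide, 3 mm thick. This point: in the handle at the balance point, half-way up (7 mm), 30 mm from the handle's front end, 78 mm from the butt; x to the tip, z up.
- knife_tip (a point): The knife's blade tip, 102 mm from knife_center. The knife may point any way at the start.
- spatula_center (a point): Plaster spatula, 195 mm long, 85 g, flat on the bench at the case's other side: flat-sided wooden handle 110 x 20 wide x 14 mm thick, round neck, then a round-ended steel blade 23 mm wide, 3 mm thick. This point: in the handle at the balance point, half-way up (7 mm), 24 mm from the handle's front end, 86 mm from the butt; x to the tip, z up.
- spatula_tip (a point): The spatula's blade tip, 109 mm from spatula_center. The spatula may point any way at the start.
- file_center (a point): Plaster file, 180 mm long, wooden handle 15 mm thick, dark steel blade 13 mm wide; it lies in the left notch pair with its handle to the front and shows how the others should lie. This point is in its handle, half-way up; x points to its tip. Leave it there.
- knife: The same plaster knife: origin under the middle of its length, 12 mm ahead of knife_center (towards the tip) and 7 mm lower.
- spatula: The same plaster spatula: origin under the middle of its length, 12 mm ahead of spatula_center (towards the tip) and 7 mm lower.
- lid (a joint): Opening angle of the case's lid, rad: 0 = shut, flat on the walls; 1.57 = standing upright; it cannot go past 1.9. It starts open at 1.5 to 1.8, upright or leaning a little away from the robot. The hinge is stiff: the lid stays where it is left, up to 3 N at its free edge moves it.
- lid_hinge (a point): Middle of the lid's hinge line, at the top of the case's rear wall: 124 mm behind the case's centre, 50 mm above the bench; the hinge axis is the case's y.
- lid_edge (a point): Middle of the bar along the lid's free edge, 239 mm from the hinge. The lid: clear sheet 246 x 228 mm in a grey frame 15 mm wide, 6 mm thick, with a finger tab (60 mm wide, 16 mm long) at the middle of this edge. Shut, its underside is 50 mm above the bench. To shut it, push this bar from behind (the side away from the robot), then down.
- bottle: Yellow dropper bottle, 36 mm across, 85 mm high, standing upright at the back left of the bench, origin under its centre. Bystander.
- cast: White plaster cast of a jaw, 56 x 62 x 32 mm, at the back right of the bench, origin under its centre. Bystander.
- tub: Clear open plastic tub, 100 x 75 x 35 mm, origin under its centre, at the back of the bench between the cast and the case. Bystander.

How it is judged (in metres and radians):
On the way, in this order (a step that is already met when the one before it is completed fails the run):
1. one of the two instruments lies flat and released in a free notch pair, handle to the front, lid open ((((x of knife_tip in the frame of case above 0.065 m and x of knife_center in the frame of case between -0.035 and 0.011 m and y of knife_center in the frame of case between -0.008 and 0.008 m and z of knife_center in the frame of case between 0.019 and 0.027 m and angle between the x axis of knife_center and the x axis of case, either way round below 0.1 rad and angle between the z axis of knife_center and the z axis of case, either way round below 0.1 rad and contact force between the fingers and knife below 0.05 N) or (x of knife_tip in the frame of case above 0.065 m and x of knife_center in the frame of case between -0.035 and 0.011 m and y of knife_center in the frame of case between -0.073 and -0.057 m and z of knife_center in the frame of case between 0.019 and 0.027 m and angle between the x axis of knife_center and the x axis of case, either way round below 0.1 rad and angle between the z axis of knife_center and the z axis of case, either way round below 0.1 rad and contact force between the fingers and knife below 0.05 N)) or ((x of spatula_tip in the frame of case above 0.065 m and x of spatula_center in the frame of case between -0.035 and 0.011 m and y of spatula_center in the frame of case between -0.008 and 0.008 m and z of spatula_center in the frame of case between 0.019 and 0.027 m and angle between the x axis of spatula_center and the x axis of case, either way round below 0.1 rad and angle between the z axis of spatula_center and the z axis of case, either way round below 0.1 rad and contact force between the fingers and spatula below 0.05 N) or (x of spatula_tip in the frame of case above 0.065 m and x of spatula_center in the frame of case between -0.035 and 0.011 m and y of spatula_center in the frame of case between -0.073 and -0.057 m and z of spatula_center in the frame of case between 0.019 and 0.027 m and angle between the x axis of spatula_center and the x axis of case, either way round below 0.1 rad and angle between the z axis of spatula_center and the z axis of case, either way round below 0.1 rad and contact force between the fingers and spatula below 0.05 N))) and value of joint lid above 1 rad), for 0.2 s.
2. both instruments lie flat and released in the two free notch pairs, handles to the front, lid still open (((x of each of knife_tip, spatula_tip in the frame of case above 0.065 m and x of knife_center in the frame of case between -0.035 and 0.011 m and y of knife_center in the frame of case between -0.008 and 0.008 m and z of knife_center in the frame of case between 0.019 and 0.027 m and angle between the x axis of each of knife_center, spatula_center and the x axis of case, either way round below 0.1 rad and angle between the z axis of each of knife_center, spatula_center and the z axis of case, either way round below 0.1 rad and contact force between the fingers and knife below 0.05 N and x of spatula_center in the frame of case between -0.035 and 0.011 m and y of spatula_center in the frame of case between -0.073 and -0.057 m and z of spatula_center in the frame of case between 0.019 and 0.027 m and contact force between the fingers and spatula below 0.05 N) or (x of each of knife_tip, spatula_tip in the frame of case above 0.065 m and x of knife_center in the frame of case between -0.035 and 0.011 m and y of knife_center in the frame of case between -0.073 and -0.057 m and z of knife_center in the frame of case between 0.019 and 0.027 m and angle between the x axis of each of knife_center, spatula_center and the x axis of case, either way round below 0.1 rad and angle between the z axis of each of knife_center, spatula_center and the z axis of case, either way round below 0.1 rad and contact force between the fingers and knife below 0.05 N and x of spatula_center in the frame of case between -0.035 and 0.011 m and y of spatula_center in the frame of case between -0.008 and 0.008 m and z of spatula_center in the frame of case between 0.019 and 0.027 m and contact force between the fingers and spatula below 0.05 N)) and value of joint lid above 1 rad), for 0.2 s.
At the end, for the whole second after the job is handed in: Knife and spatula rest released in the middle and right notch pairs, one each, tips to the hinge side, within 0.1 rad of level and of the case's length, 8 mm sideways, 23 mm lengthways and 4 mm in height; lid below 0.04 rad; file within 12 mm of its start (((x of each of knife_tip, spatula_tip in the frame of case above 0.065 m and x of knife_center in the frame of case between -0.035 and 0.011 m and y of knife_center in the frame of case between -0.008 and 0.008 m and z of knife_center in the frame of case between 0.019 and 0.027 m and angle between the x axis of each of knife_center, spatula_center and the x axis of case, either way round below 0.1 rad and angle between the z axis of each of knife_center, spatula_center and the z axis of case, either way round below 0.1 rad and contact force between the fingers and knife below 0.05 N and x of spatula_center in the frame of case between -0.035 and 0.011 m and y of spatula_center in the frame of case between -0.073 and -0.057 m and z of spatula_center in the frame of case between 0.019 and 0.027 m and contact force between the fingers and spatula below 0.05 N) or (x of each of knife_tip, spatula_tip in the frame of case above 0.065 m and x of knife_center in the frame of case between -0.035 and 0.011 m and y of knife_center in the frame of case between -0.073 and -0.057 m and z of knife_center in the frame of case between 0.019 and 0.027 m and angle between the x axis of each of knife_center, spatula_center and the x axis of case, either way round below 0.1 rad and angle between the z axis of each of knife_center, spatula_center and the z axis of case, either way round below 0.1 rad and contact force between the fingers and knife below 0.05 N and x of spatula_center in the frame of case between -0.035 and 0.011 m and y of spatula_center in the frame of case between -0.008 and 0.008 m and z of spatula_center in the frame of case between 0.019 and 0.027 m and contact force between the fingers and spatula below 0.05 N)) and linear speed of each of knife, spatula below 0.01 m/s and value of joint lid below 0.04 rad and distance of file_center from where it was at the start of the episode below 0.012 m); the robot touches nothing.
It fails at once if the knife or the spatula is dropped or thrown (moves faster than 0.5 m/s with nothing of the robot touching it) ((linear speed of knife above 0.5 m/s and contact force between each of the arm, the fingers and knife below 0.01 N) or (linear speed of spatula above 0.5 m/s and contact force between each of the arm, the fingers and spatula below 0.01 N)).
It fails at once if the lid is slammed (closing faster than 2 rad/s over the last 0.15 rad) (value of joint lid below 0.15 rad and velocity of joint lid below -2 rad/s).
It fails at once if the file is moved by more than 20 mm (distance of file_center from where it was at the start of the episode above 0.02 m).
It fails at once if the bottle, the cast or the tub is moved by more than 25 mm or tipped (distance of any of bottle, cast, tub from where it was at the start of the episode above 0.025 m or angle between any of bottle, cast, tub's own z axis and vertical above 0.35 rad).
It also fails if it takes over 72 s, if anything falls off the work surface, if the arm or the gripper's body presses on something with over 40 N, if the wrist force passes 120 N, or if a joint passes its speed limit or range.

## Working session

There is one attempt and no reset: what is moved stays moved. The work goes in short steps, each a Python script; the robot and the scene stay as the last script left them, time stands still between calls to the robot, and variables do not carry over. Pictures are saved under pics/ and viewed, at most 10 in all, crops included, and the job is handed in when it is done.

```bash
mkdir -p pics
cat > h.py <<'E'
import numpy as np, cv2
from station import r
def ray(s,u,v):
    R=np.array(s["R"]);t=np.array(s["t"]);return -R.T@t, R.T@np.array([(u-s["cx"])/s["fx"],(v-s["cy"])/s["fy"],1.])
def onz(s,u,v,z):
    c,d=ray(s,u,v);return c+d*(z-c[2])/d[2]
def proj(s,X):
    p=np.array(s["R"])@np.array(X)+np.array(s["t"]);return np.array([s["fx"]*p[0]/p[2]+s["cx"],s["fy"]*p[1]/p[2]+s["cy"]])
def save(s,n): cv2.imwrite("pics/"+n,cv2.cvtColor(np.array(s["frame"]),cv2.COLOR_RGB2BGR))
E
python3 - <<'E'
from h import *
import pickle
for n in("top","scene"):
    s=r.snapshot(n);save(s,n+".png");pickle.dump(s,open(n+".pkl","wb"))
    R=np.array(s["R"]);print(n,s["fx"],-R.T@np.array(s["t"]),R[2],onz(s,320,240,0))
print(r.sense())
E
```

```text
top 606.5142425117633 [0.30300379 0.03257445 1.41796754] [ 0.17279589 -0.00116317 -0.98495697] [0.57887199 0.01945501 0.        ]
scene 462.9163561575238 [0.76460417 0.65387834 0.92979826] [-0.20431917 -0.58511353 -0.78479031] [ 5.42655788e-01 -6.87383856e-02  1.11022302e-16]
{'clock': 0.1, 'joints': array([-7.45824344e+01,  5.25993570e+00,  7.05751986e+01, -8.43601806e-04,
        1.04266477e+02, -3.24823293e+00]), 'joint_vel': array([ 0.01515336, -0.10609634, -0.13943073, -0.02510848, -0.01326314,
        0.0171859 ]), 'joint_torque': array([ 3.51283925e-03, -4.47858417e+01, -4.07568848e+01,  7.02208327e-02,
        2.84332037e-02, -1.02424694e-04]), 'tcp_pos': array([ 0.19204402, -0.56849557,  0.40360558]), 'orientation': array([-1.79898505e+02, -4.94087717e-03,  1.86655870e+01]), 'contact_force': array([-0.37438044, -0.71550203, -0.14139479]), 'torque': array([-0.00296835,  0.01040361, -0.00788973]), 'gripper_force': 0.0, 'opening': 0.08794993718110851}
```

View pics/top.png

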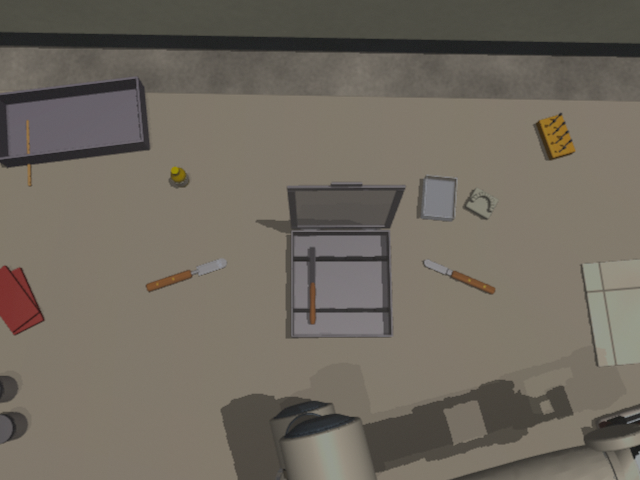

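View pics/scene.png

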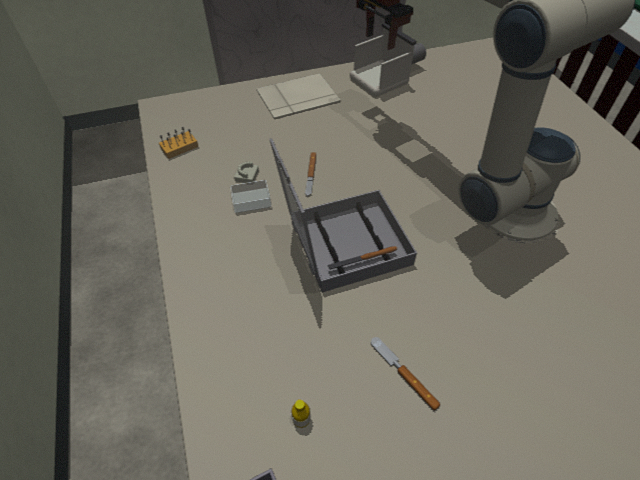

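The top view shows the spatula on the left (butt ~148,287, tip ~225,263), the knife on the right (tip ~425,264, butt ~494,290), the case at x≈291–392, y≈230–338, and the file handle at ~(312,303). The scene view confirms which is which, with the lid about upright.

```bash
cat > m.py <<'E'
from h import *
import pickle
s=pickle.load(open("top.pkl","rb"));f=np.array(s["frame"]);hsv=cv2.cvtColor(f,cv2.COLOR_RGB2HSV)
def longaxis(mask,z):
    # contour pixels -> plane points -> minAreaRect
    c=max(cv2.findContours(mask,cv2.RETR_EXTERNAL,cv2.CHAIN_APPROX_NONE)[0],key=cv2.contourArea)
    P=np.array([onz(s,u,v,z)[:2] for u,v in c[:,0]])
    (cx,cy),wh,_=rr=cv2.minAreaRect((P*1000).astype(np.float32))
    b=cv2.boxPoints(rr);e=max((b[1]-b[0],b[2]-b[1]),key=np.linalg.norm)
    return np.array([cx,cy]),sorted(wh),np.degrees(np.arctan2(e[1],e[0]))
m=cv2.inRange(hsv,(3,120,50),(16,255,255))
for n,(x0,y0,x1,y1),z in(("spat",(130,245,240,300),.014),("knife",(410,250,510,305),.014),("file",(300,240,325,330),.027)):
    k=np.zeros_like(m);k[y0:y1,x0:x1]=m[y0:y1,x0:x1];print(n,longaxis(k,z))
# whole silhouettes vs bench colour
bg=np.median(f[200:330,240:280].reshape(-1,3),0);print(bg)
for n,p in(("spat tip",(225,263)),("knife tip",(425,264))):print(n,onz(s,*p,.007)*1000)
for p in((291,338),(392,337),(391,230),(291,231)):print(p,onz(s,*p,.05)*1000)
print("edge",[ (ray(s,*p)) for p in((289,186),(403,185))])
g=f[170:350,270:420];cv2.imwrite("pics/case.png",cv2.cvtColor(cv2.resize(cv2.convertScaleAbs(g,alpha=1.5),None,fx=3.3,fy=3.3,interpolation=cv2.INTER_CUBIC),cv2.COLOR_RGB2BGR))
E
python3 m.py
```

```text
spat (array([474.21411133, 370.30581665]), [17.27882194519043, 105.4687728881836], np.float32(-70.137726))
knife (array([ 482.86633301, -338.6177063 ]), [15.489816665649414, 103.33170318603516], np.float32(67.66751))
file (array([426.36566162,  35.71949387]), [9.215055465698242, 91.78518676757812], np.float32(1.0161637))
[127. 120. 107.]
spat tip [518.3270009  242.07824355   7.        ]
knife tip [ 524.46960056 -228.6429982     7.        ]
(291, 338) [345.0560423   81.10622105  50.        ]
(392, 337) [ 351.23921815 -144.56635845   50.        ]
(391, 230) [ 595.6123294  -143.35752845   50.        ]
(291, 231) [589.03169773  87.03228792  50.        ]
edge [(array([0.30300379, 0.03257445, 1.41796754]), array([ 0.27779039,  0.04361559, -0.96659014])), (array([0.30300379, 0.03257445, 1.41796754]), array([ 0.28269404, -0.14428387, -0.96550797]))]
```

View pics/case.png

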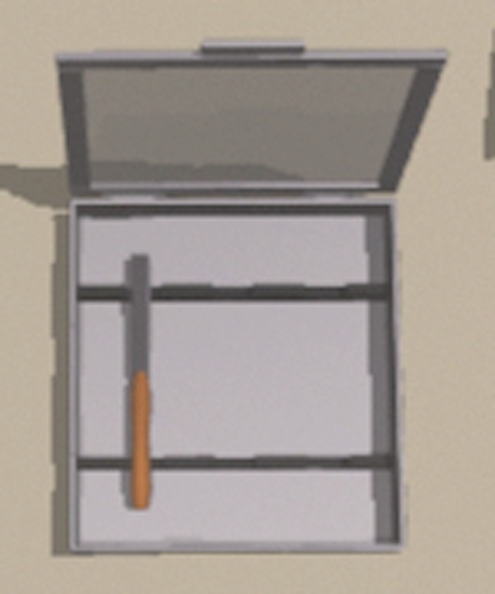

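The crop shows the outer corners at about (291.2,337.3), (392.4,336.7), (390,230.6) and (292.1,231.2) in full-frame pixels. That puts the case centre at ≈(0.470,-0.030) with yaw ≈1°, which agrees with its size and with the file. I'll check this once from the wrist camera over the case.

Run:
```python
from h import *
import pickle
for p,y in(((.492,-.316,.3),67.7),((.485,.341,.3),110),((.458,-.095,.3),1),((.458,-.03,.3),-179)): print(r.inverse_kinematics(p,[180,0,y]))
r.reach([.45,-.03,.47],[180,0,1])
s=r.snapshot("wrist");save(s,"w1.png");pickle.dump(s,open("w1.pkl","wb"))
R=np.array(s["R"]);print(s["fx"],s["cx"],s["cy"],-R.T@np.array(s["t"]),R, r.sense()["clock"],r.sense()["tcp_pos"])
```

```text
[-36.04505295   3.12258096  83.30411199   0.          93.57330705
 -13.74505295]
[ 3.18232173e+01  4.37018227e+00  8.20026081e+01 -2.54444375e-14
  9.36272096e+01  1.18232173e+01]
[-1.58867482e+01 -1.52786970e+01  1.00423960e+02 -2.54444375e-14
  9.48547372e+01  7.31132518e+01]
[ -7.99583935 -16.72016028 101.60332894   0.          95.11683134
 -98.99583935]
371.64829954431775 326.6093959400188 241.46827615384285 [ 0.52577651 -0.02931934  0.44967845] [[ 1.67956300e-02 -9.99858931e-01  1.60483364e-04]
 [-9.61097965e-01 -1.61002657e-02  2.75738069e-01]
 [-2.75696587e-01 -4.78543484e-03 -9.61232798e-01]] 2.3 [ 0.45012522 -0.03060621  0.469769  ]
```

View pics/w1.png

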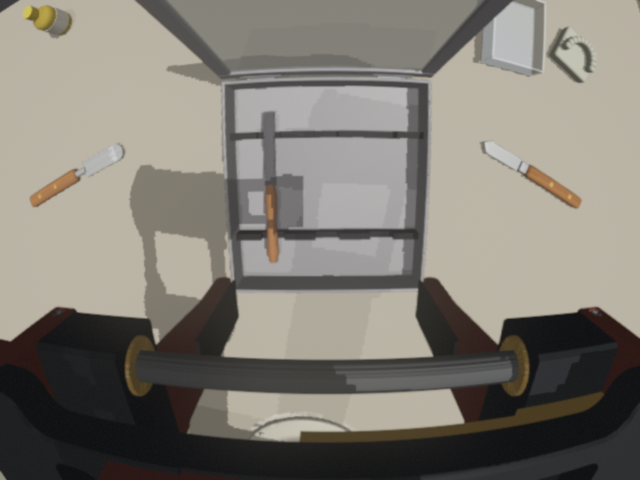

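The wrist view shows the case outer rim at about rear (222,84)/(431,82) and front (229,290)/(426,288). The knife handle runs (525,168)–(580,203) and the spatula handle (78,173)–(32,203).

```bash
cat >> h.py <<'E'
def fish(s,u,v,z):
    R=np.array(s["R"]);d=np.array([u-s["cx"],v-s["cy"]])/s["fx"];a=np.linalg.norm(d)
    w=R.T@np.r_[d/a*np.sin(a),np.cos(a)];c=-R.T@np.array(s["t"]);return c+w*(z-c[2])/w[2]
E
python3 - <<'E'
from h import *
import pickle
np.set_printoptions(precision=1,suppress=True)
s=pickle.load(open("w1.pkl","rb"));f=np.array(s["frame"])
for p in((222,84),(431,82),(229,290),(426,288)):print(fish(s,*p,.05)*1000)
m=cv2.inRange(cv2.cvtColor(f,cv2.COLOR_RGB2HSV),(3,110,50),(16,255,255))
for n,(x0,y0,x1,y1),z in(("spat",(20,140,130,215),.014),("knife",(475,140,590,215),.014),("file",(255,170,290,270),.023)):
    k=np.zeros_like(m);k[y0:y1,x0:x1]=m[y0:y1,x0:x1]
    c=max(cv2.findContours(k,cv2.RETR_EXTERNAL,cv2.CHAIN_APPROX_NONE)[0],key=cv2.contourArea)
    P=np.array([fish(s,u,v,z)[:2]*1000 for u,v in c[:,0]],np.float32);rr=cv2.minAreaRect(P)
    print(n,rr,np.array(cv2.boxPoints(rr)).tolist())
E
```

```text
[586.5  84.9  50. ]
[ 592.5 -141.3   50. ]
[348.7  84.6  50. ]
[ 355.2 -151.2   50. ]
spat ((473.14727783203125, 366.1145935058594), (17.465198516845703, 105.95564270019531), 19.8101749420166) [[446.9770202636719, 412.9976806640625], [482.8858947753906, 313.31243896484375], [499.3175354003906, 319.23150634765625], [463.4086608886719, 418.916748046875]]
knife ((481.488037109375, -337.19122314453125), (103.70515441894531, 16.175945281982422), 67.46873474121094) [[454.1481628417969, -381.9866943359375], [469.0893859863281, -388.18511962890625], [508.8279113769531, -292.395751953125], [493.8866882324219, -286.19732666015625]]
file ((422.84002685546875, 34.946632385253906), (90.81026458740234, 11.353599548339844), 1.8815702199935913) [[377.2729797363281, 39.129554748535156], [377.6457824707031, 27.782075881958008], [468.4070739746094, 30.763710021972656], [468.0342712402344, 42.11119079589844]]
```

```bash
cat >> h.py <<'E'
CX,CY,CW=.4695,-.0295,np.radians(1.3)
def case(x,y): return np.array([CX+x*np.cos(CW)-y*np.sin(CW),CY+x*np.sin(CW)+y*np.cos(CW)])
def st(m):
    q=r.sense();print(m,"t",round(q["clock"],1),"tcp",q["tcp_pos"].round(4),"open",round(q["opening"],4),"F",q["contact_force"].round(1),"g",round(q["gripper_force"],1))
def pick(p,yaw):
    r.reach([*p,.26],[180,0,yaw]);r.servo_line([*p,.186],speed=.08);st("at")
    r.grab(15);st("grab");r.servo_line([*p,.28],speed=.12);st("up")
def carry(p,yaw,yaw2,snap):
    r.reach([*p,.28],[180,0,yaw2]);s=r.snapshot("wrist");save(s,snap);st("over")
E
python3 - <<'E'
from h import *
pick((.4913,-.316),67.6)
carry(case(-.012,-.065),67.6,1.3,"w2.png")
r.servo_line([*case(-.012,-.065),.215],speed=.1);st("low")
E
```

```text
at t 4.8 tcp [ 0.4915 -0.3162  0.1868] open 0.0879 F [-0.2 -0.6 -0.1] g 0.0
grab t 5.9 tcp [ 0.4913 -0.316   0.186 ] open 0.0178 F [-0.   0.4 -0.7] g 15.0
up t 6.8 tcp [ 0.4911 -0.3159  0.2789] open 0.0182 F [-0.1 -0.3 -1.5] g 15.0
over t 8.2 tcp [ 0.4591 -0.0951  0.2798] open 0.018 F [ 0.3 -0.2 -1.1] g 15.0
low t 9.1 tcp [ 0.4592 -0.0949  0.2156] open 0.018 F [-1.2  0.3 -0.9] g 15.0
```

View pics/w2.png

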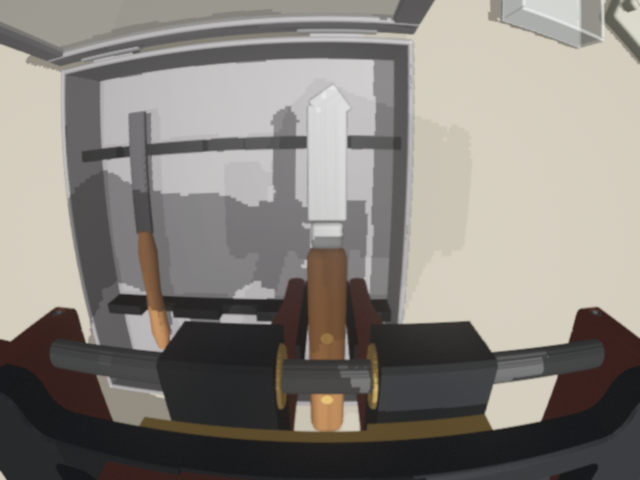

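The knife is held straight (tip at ~(330,88)) and lined up with the case over the right notches. Next I'll lower and release it. The right finger may meet the side wall, so I'll watch the force.

Run:
```python
from h import *
p=case(-.012,-.065)
r.servo_line([*p,.2025],speed=.04);st("down");r.wait(.2);st("settled")
r.grab(3);st("soft")
r.let_go();st("open")
r.servo_line([*p,.33],speed=.08);st("up")
s=r.snapshot("wrist");save(s,"w3.png")
```

```text
down t 9.5 tcp [ 0.4589 -0.0947  0.2022] open 0.0178 F [-0.6  0.1 -1. ] g 15.0
settled t 9.7 tcp [ 0.459  -0.0948  0.2025] open 0.0179 F [-0.8 -0.3 -1. ] g 15.0
soft t 9.9 tcp [ 0.459  -0.0947  0.2025] open 0.0176 F [-0.5 -0.6 -0.8] g 3.0
open t 10.9 tcp [ 0.459  -0.0939  0.2026] open 0.0752 F [-1.3  5.3  1.9] g 3.1
up t 12.7 tcp [ 0.4589 -0.0947  0.3294] open 0.0876 F [0.5 0.3 0.1] g 0.0
```

View pics/w3.png

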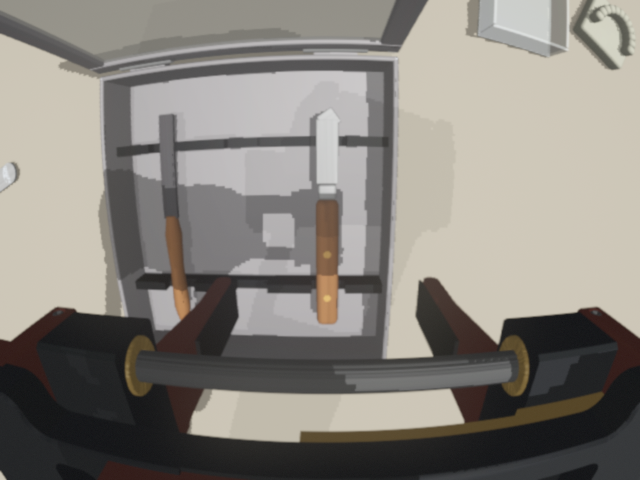

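The knife lies straight in the right notch pair (tip ~(328,112)), and the wall contact was only about 3 N. Next is the spatula.

Run:
```python
from h import *
p=case(-.012,-.0005)
pick((.4842,.339),109.9)
r.reach([*p,.28],[180,0,181.3]);s=r.snapshot("wrist");save(s,"w4.png");st("over")
if .018<r.sense()["opening"]<.022:
    r.servo_line([*p,.2025],speed=.06);r.wait(.2);st("down")
    r.grab(3);r.let_go();st("open")
    r.servo_line([*p,.34],speed=.08);st("up")
    # look from camera on the far side: turn back
    r.reach([*(p-[.0,0]),.40],[180,0,1.3]);s=r.snapshot("wrist");save(s,"w5.png")
    import pickle;pickle.dump(s,open("w5.pkl","wb"))
s=r.snapshot("scene");save(s,"scene2.png");pickle.dump(s,open("scene2.pkl","wb"));st("end")
```

```text
at t 15.4 tcp [0.4844 0.3392 0.1868] open 0.0875 F [0.6 0.9 0.7] g 0.0
grab t 16.5 tcp [0.4842 0.339  0.186 ] open 0.0199 F [-1.3 -0.1 -1.1] g 15.0
up t 17.4 tcp [0.484  0.3389 0.2788] open 0.0198 F [-0.4  0.6 -0.9] g 15.0
over t 19.1 tcp [ 0.4576 -0.0299  0.2799] open 0.0202 F [ 0.3  0.5 -0.2] g 15.0
down t 20.8 tcp [ 0.4576 -0.0303  0.2028] open 0.02 F [-0.2  0.1 -0.6] g 15.0
open t 22.1 tcp [ 0.4575 -0.0303  0.2025] open 0.0878 F [ 0.8  0.4 -0.3] g 0.0
up t 24.0 tcp [ 0.4575 -0.0303  0.3395] open 0.0879 F [-0.1  0.   0.5] g 0.0
end t 26.7 tcp [ 0.4575 -0.0303  0.3999] open 0.0879 F [0.6 0.2 0.3] g 0.0
```

View pics/w5.png

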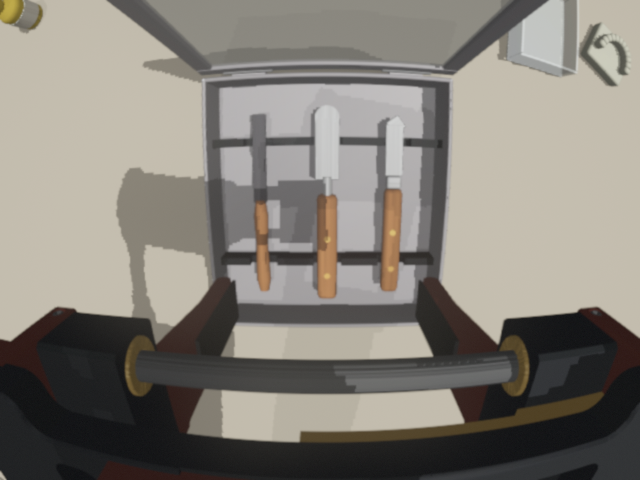

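Both instruments lie straight in their notch pairs (spatula tip ~(327,106), knife tip ~(395,118)), and the file is unmoved at ~(262,115)–(264,290). From the top view, the ray to the lid's edge meets the 0.246 m circle around the hinge at about 1.72 rad, so the edge is near x≈0.63, z≈0.29. I'll check that the lid path is reachable, then run it.

```bash
cat > lid.py <<'E'
from h import *
O=[180,0,1.3];D=.215
def tcp(a,off=.006):   # front-lower corner of the fingertips on the lid's outer face
    x=.124-D*np.cos(a)+off*np.sin(a)+.010; z=.05+D*np.sin(a)+off*np.cos(a)
    return [*case(x,0),z+.182]
def ok(p): return r.inverse_kinematics(p,O) is not None
up=[*case(.03,0),.52];over=[*case(.205,0),.52];start=[*case(.205,0),tcp(1.72)[2]]
A=np.r_[1.72,1.5:.15:-.15,.15]
E
python3 - <<'E'
from lid import *
print([ok(p) for p in(up,over,start)],[ok(tcp(a)) for a in A],ok(tcp(0)),start,tcp(1.72))
E
```

```text
[True, True, True] [True, True, True, True, True, True, True, True, True, True, True, True] True [np.float64(0.6744472349111531), np.float64(-0.02484909661757982), np.float64(0.44371939548938266)] [np.float64(0.6413489954371219), np.float64(-0.025600200744398893), np.float64(0.44371939548938266)]
```

Run:
```python
from lid import *
r.servo_line(up,speed=.2);r.grab(3);st("closed")
r.servo_line(over,O,speed=.15);st("over")
r.servo_line(start,speed=.1);st("behind")
for a in A:
    r.servo_line(tcp(a),speed=.1);st(f"{a:.2f}")
    if np.linalg.norm(r.sense()["contact_force"])>20: print("STOP");break
s=r.snapshot("scene");save(s,"scene3.png")
```

```text
closed t 28.9 tcp [ 0.4995 -0.0288  0.52  ] open 0.0002 F [ 0.1 -0.1 -0.8] g 0.0
over t 30.2 tcp [ 0.6742 -0.0248  0.5203] open 0.0002 F [-0.3  0.8 -1.4] g 0.0
behind t 31.1 tcp [ 0.6743 -0.0249  0.4449] open -0.0001 F [-0.2  0.4  0.6] g 0.0
1.72 t 31.6 tcp [ 0.6413 -0.0256  0.4446] open 0.0006 F [0.  0.1 0.2] g 0.0
1.50 t 32.2 tcp [ 0.5945 -0.0267  0.4469] open 0.0008 F [ 0.2 -0.2 -0.3] g 0.0
1.35 t 32.7 tcp [ 0.5625 -0.0274  0.4431] open 0.0002 F [1.  0.2 0. ] g 0.0
1.20 t 33.2 tcp [ 0.5314 -0.0281  0.4346] open 0.0002 F [ 0.4 -0.   0. ] g 0.0
1.05 t 33.6 tcp [ 0.502  -0.0288  0.4217] open 0.0006 F [-0.6 -0.5  0.6] g 0.0
0.90 t 34.1 tcp [ 0.4748 -0.0294  0.4044] open 0.0005 F [-0.2 -0.   0.2] g 0.0
0.75 t 34.6 tcp [ 0.4505 -0.0299  0.3833] open 0.0004 F [-0.5 -0.1  0.3] g 0.0
0.60 t 35.1 tcp [ 0.4296 -0.0304  0.3587] open 0.0005 F [-0.4 -0.2  0.2] g 0.0
0.45 t 35.5 tcp [ 0.4127 -0.0308  0.3314] open 0.0001 F [-0.  -0.4  0.2] g 0.0
0.30 t 36.0 tcp [ 0.4    -0.0311  0.3017] open 0.0005 F [0.2 0.7 0.5] g 0.0
0.15 t 36.5 tcp [ 0.3919 -0.0313  0.2703] open 0.0005 F [-0.5 -0.3 -0.5] g 0.0
0.15 t 36.7 tcp [ 0.3921 -0.0313  0.2707] open 0.0006 F [-0.7  0.2  0.4] g 0.0
```

View pics/scene3.png

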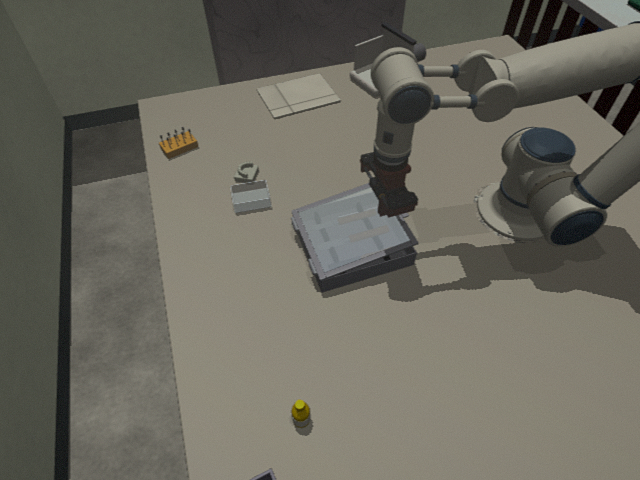

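The lid has come down with the fingers and is nearly closed; its free edge is near (410,235) with the gripper tip above it. I'll press it the rest of the way slowly, using force feedback.

Run:
```python
from lid import *
r.servo_line(tcp(.05),speed=.04);st(".05")
p=tcp(0);r.servo_line(p,speed=.03);st("0")
for k in range(8):
    if r.sense()["contact_force"][2]>6: break
    p[2]-=.001;r.servo_line(p,speed=.02);r.wait(.1);st(f"-{k+1}")
r.servo_line([p[0],p[1],.40],speed=.12)
r.reach([.36,-.30,.42],[180,0,1.3]);st("away")
s=r.snapshot("top");save(s,"top2.png")
g=s["frame"][170:350,270:420];cv2.imwrite("pics/case2.png",cv2.cvtColor(cv2.resize(cv2.convertScaleAbs(g,alpha=1.5),None,fx=3.3,fy=3.3,interpolation=cv2.INTER_CUBIC),cv2.COLOR_RGB2BGR))
```

```text
.05 t 37.5 tcp [ 0.389  -0.0313  0.2486] open 0.0003 F [-0.1  0.2 -0.2] g 0.0
0 t 38.0 tcp [ 0.3886 -0.0313  0.2383] open 0.0002 F [-0.7  0.1  3.9] g 1.9
-1 t 38.3 tcp [ 0.3886 -0.0313  0.2382] open 0.0003 F [-3.6  1.4 10. ] g 4.6
away t 40.9 tcp [ 0.3603 -0.2994  0.4198] open 0.0005 F [ 0.2 -0.2 -0.2] g 0.0
```

View pics/case2.png

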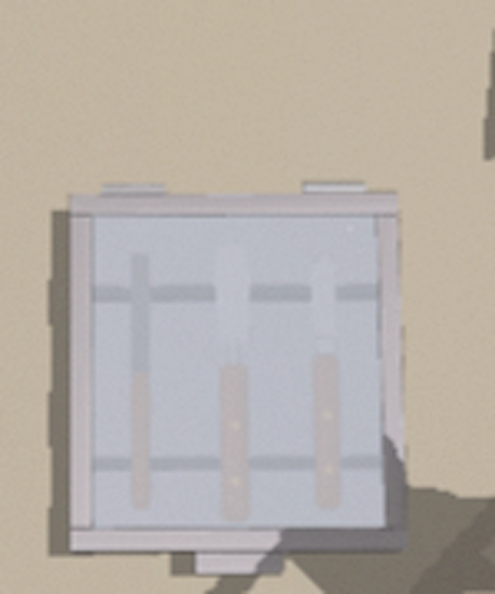

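The lid lies flat on the walls and met a hard stop at its shut height. All three instruments show straight through it, at crop columns ~140, 233 and 326.

```bash
python3 -c "
from h import *
print(r.hand_in())"
```

```text
the job is handed in; nothing more can be done
None
```

The job is handed in at about 41 s of the 72 s allowed: the spatula lies in the middle notches and the knife in the right ones, handles to the front, and the lid was pressed shut slowly; the hand-in call did not report a verdict.

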